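# Put three clay pots back on the bats of their own clay

## Robot

A 6-joint arm with a two-finger parallel gripper is mounted at the origin on the work surface. World frame = base frame: x ahead of the robot, y to its left, z up, the work surface at z = 0. Lengths are in mm, angles in rad, forces in N, time in s.
With the tool pointing down it reaches from about 325 to 900 mm from the base axis. Payload 6.1 kg.
Tool frame: the origin (TCP) lies midway between the tips of the shut fingers; the grasp point (between the pads) lies 19 mm behind it; z points along the fingers, y is the line along which they close (so a half turn about z gives the same grasp; the last joint's range is limited). The gripper opens to 87 mm and grips with 3 to 60 N. Pads are 19 mm wide; open, the fingers measure 117 mm over their backs; the gripper's body (75 mm by 190 mm) begins 51 mm behind the grasp point.
Start: joints at [1.113, 0.22, 1.526, -0, 1.395, -0.126], TCP at [203.589, 590.904, 222.538] pointing down, gripper open.
Joint ranges: [-2.98, 2.98], [-0.91, 2.08], [0.09, 2.57], [-1.24, 4.39], [0.2, 2.65], [-2.68, 2.68]. Speed limits (rad/s): [2.57, 2.57, 3.01, 3.14, 3.14, 3.14].

## Interface

Orientations are given as a unit quaternion [x, y, z, w].
In Python, from cell import arm, solver, cams, ticket gives the robot as it stands. Calls block until the motion is done:
- arm.goto(position, orientation): joint-space move of the TCP to a pose.
- arm.movel(position, vel=150, orientation=None): straight line of the TCP; orientation=None keeps the orientation; vel is the mean speed in mm/s.
- arm.move_joints(angles): joint-space move.
- arm.let_go() and arm.clamp(): open the fingers fully, or close them until they stop; the grip force is fixed at half the most.
- arm.wait(seconds).
- solver.ik(position, orientation): joint angles nearest the present ones, or None.
- cams.snapshot(name): name is "scene" or "side" or "wrist"; returns a dict with "pixels" (384x512x3 uint8, red, green, blue), "K" (3x3 intrinsics, pixels), "view" (4x4, takes a point from world to camera coordinates). Camera axes: x right, y down, z forward; pixel columns grow to the right and rows downward; lengths in mm; the calibration is good to about 2 mm. The wrist camera is an equidistant fisheye: a pixel r from the principal point sees the ray r / f radians off the axis. A picture is of the moment at which its call begins. There is no depth.
A pose or a line that the arm cannot do raises arm.PlanningError and nothing moves.
- ticket.hand_in(): hands the job in; it is judged then, once.
Readings, each from a call of its own:
- arm.current_time_s(): time.
- arm.current_q(): joint angles.
- arm.current_joint_vel(): joint speeds.
- arm.current_joint_torque(): joint torques, N m.
- arm.current_tool_pos(): TCP position.
- arm.current_tcp_rot(): TCP orientation.
- arm.current_ft_force(): force on the tool from outside, world axes, zero at the start.
- arm.current_torque(): the same for the moment, N m.
- arm.current_gripper_width(): opening from 0.0 (shut) to 1.0 (fully open).
- arm.current_gripper_force(): force on a finger pad.
Only numpy, scipy, OpenCV 4.12 (cv2) and the standard library are available. Lean on these libraries where they do the work, as an engineer would, in place of code of your own. Each camera call takes 0.05 s, during which the arm holds its last target. There are 200 camera calls.

## Task

The black, red and white clay pots have been left on one another's bats, where the clays stain each other. Move each pot on to the middle of the bat of its own colour, standing upright and let go, using the empty banding wheel as the in-between spot. Never stand a pot on the dusty bench or tip one over, and leave the glaze jar, the water pot and the brush where they are.

Things in the scene. Friction and masses are not known exactly. Their poses are not given: they have to be found in the camera images.
- black_vase: black clay vase, round, 95 mm tall: foot 44 mm across, widening to a straight band 56 mm across from 28 to 65 mm above the foot (grip it there), then a 32 mm neck and a 42 mm lip. About 0.26 kg. Origin: centre of the foot's underside; z is its upright axis. It starts on the white bat.
- red_beaker: terracotta-red clay beaker, round, open at the top, 78 mm tall, straight sides 56 mm across from 12 mm above the foot up to the rim, wall 4 mm; foot 48 mm across. About 0.22 kg. Origin: centre of the foot's underside; z is its upright axis. It starts on the black bat.
- white_jar: white clay jar with its lid fixed on, round, 80 mm tall to the top of the lid's knob (20 mm across); straight sides 56 mm across from 8 to 57 mm above the foot (grip it there), a 58 mm lid edge just above, lid from 60 mm up. About 0.25 kg. Origin: centre of the foot's underside; z is its upright axis. It starts on the red bat.
- black_bat: black round bat (a disc to stand clay work on), diameter 130 mm, 18 mm thick, lying flat and fixed on the bench, with a turned ring about 100 mm across marked on its top round the middle; home of the pot of its own colour. Origin: centre of its underside, on the bench (z up); the pot's foot stands 18 mm above it, on the flat top.
- red_bat: terracotta-red round bat (a disc to stand clay work on), diameter 130 mm, 18 mm thick, lying flat and fixed on the bench, with a turned ring about 100 mm across marked on its top round the middle; home of the pot of its own colour. Origin: centre of its underside, on the bench (z up); the pot's foot stands 18 mm above it, on the flat top.
- white_bat: white round bat (a disc to stand clay work on), diameter 130 mm, 18 mm thick, lying flat and fixed on the bench, with a turned ring about 100 mm across marked on its top round the middle; home of the pot of its own colour. Origin: centre of its underside, on the bench (z up); the pot's foot stands 18 mm above it, on the flat top.
- wheel: banding wheel: aluminium disc head, diameter 170 mm, flat top 50 mm above the bench, on a dark iron foot 120 mm across; the head is locked and does not turn, and the wheel is fixed to the bench. Empty at the start; the in-between spot. Origin: centre of the foot's underside, on the bench, under the middle of the head (z up).
- glaze_jar: bystander: green glass jar with a blue cap, loose, 58 mm across, 75 mm tall, standing on the bench. Origin: centre of its underside. Leave it alone.
- water_pot: bystander: open yellow plastic water pot, loose, 66 mm across the rim, 60 mm tall, standing on the bench. Origin: centre of its underside. Leave it alone.
- brush: bystander: brush with a dark wooden handle, loose, 190 mm long, lying on the bench at the right far side. Origin: middle of its underside, x along the brush. Leave it alone.

How it is judged (in metres and radians):
On the way:
1. one of the pots stands upright on the banding wheel, let go (((horizontal distance between black_vase and wheel below 0.07 m and z of black_vase in the frame of wheel between 0.045 and 0.056 m and angle between black_vase's own z axis and vertical below 0.15 rad and linear speed of black_vase below 0.03 m/s and contact force between black_vase and the fingers below 0.1 N) or (horizontal distance between red_beaker and wheel below 0.07 m and z of red_beaker in the frame of wheel between 0.045 and 0.056 m and angle between red_beaker's own z axis and vertical below 0.15 rad and linear speed of red_beaker below 0.03 m/s and contact force between red_beaker and the fingers below 0.1 N) or (horizontal distance between white_jar and wheel below 0.07 m and z of white_jar in the frame of wheel between 0.045 and 0.056 m and angle between white_jar's own z axis and vertical below 0.15 rad and linear speed of white_jar below 0.03 m/s and contact force between white_jar and the fingers below 0.1 N))), for 0.2 s.
At the end, for the whole second after the job is handed in: The black vase stands on the black bat, the red beaker on the red bat and the white jar on the white bat, each upright, within 15 mm of the bat's middle, foot on the bat's top, released and at rest (horizontal distance between black_vase and black_bat below 0.015 m and z of black_vase in the frame of black_bat between 0.013 and 0.024 m and angle between each of black_vase, red_beaker, white_jar's own z axis and vertical below 0.12 rad and linear speed of each of black_vase, red_beaker, white_jar below 0.02 m/s and angular speed of each of black_vase, red_beaker, white_jar below 0.3 rad/s and contact force between each of black_vase, red_beaker, white_jar and the fingers below 0.1 N and horizontal distance between red_beaker and red_bat below 0.015 m and z of red_beaker in the frame of red_bat between 0.013 and 0.024 m and horizontal distance between white_jar and white_bat below 0.015 m and z of white_jar in the frame of white_bat between 0.013 and 0.024 m); the robot touches nothing.
It fails at once if a pot is stood on or dropped to the bench (height (world z) of any of black_vase, red_beaker, white_jar below 0.008 m).
It fails at once if a pot tips over (more than about 35 degrees from upright) (angle between any of black_vase, red_beaker, white_jar's own z axis and vertical above 0.6 rad).
It fails at once if the glaze jar, water pot or brush is disturbed (moved more than 25 mm) (distance of any of glaze_jar, water_pot, brush from where it was at the start of the episode above 0.025 m).
It also fails if it takes over 118 s, if anything falls off the work surface, if the arm or the gripper's body presses on something with over 40 N, if the wrist force passes 120 N, or if a joint passes its speed limit or range.

## Working session

There is one attempt and no reset: what is moved stays moved. The work goes in short steps, each a Python script; the robot and the scene stay as the last script left them, time stands still between calls to the robot, and variables do not carry over. Pictures are saved under pics/ and viewed, at most 14 in all, crops included, and the job is handed in when it is done.

```bash
mkdir -p pics; ls; python3 - <<'E'
from cell import arm,cams
import cv2,numpy as np
for n in ("scene","side"):
    s=cams.snapshot(n); cv2.imwrite(f"pics/{n}0.png",cv2.resize(s["pixels"][:,:,::-1],(800,600)))
    print(n,s["K"],s["view"])
print(arm.current_time_s(),arm.current_tcp_rot())
E
```

```text
pics
scene [[385.82735296   0.         260.07383423]
 [  0.         385.82735296 188.77639203]
 [  0.           0.           1.        ]] [[ 4.76897484e-01  8.78818627e-01  1.57038636e-02 -2.52012341e+02]
 [ 6.65283175e-01 -3.49229352e-01 -6.59876623e-01 -3.55362875e+02]
 [-5.74427617e-01  3.25141017e-01 -7.51209845e-01  1.43537085e+03]
 [ 0.00000000e+00  0.00000000e+00  0.00000000e+00  1.00000000e+00]]
side [[426.59447769   0.         253.82815448]
 [  0.         426.59447769 195.05358145]
 [  0.           0.           1.        ]] [[-9.79545153e-01 -1.99855619e-01  2.34312659e-02  5.38174090e+02]
 [-1.36312548e-01  5.73389055e-01 -8.07863777e-01  1.43662132e+02]
 [ 1.48020884e-01 -7.94533022e-01 -5.88903298e-01  8.74693129e+02]
 [ 0.00000000e+00  0.00000000e+00  0.00000000e+00  1.00000000e+00]]
0.1 [ 1.65159667e-01  9.86266450e-01 -8.44836139e-04 -2.43998890e-04]
```

View pics/scene0.png

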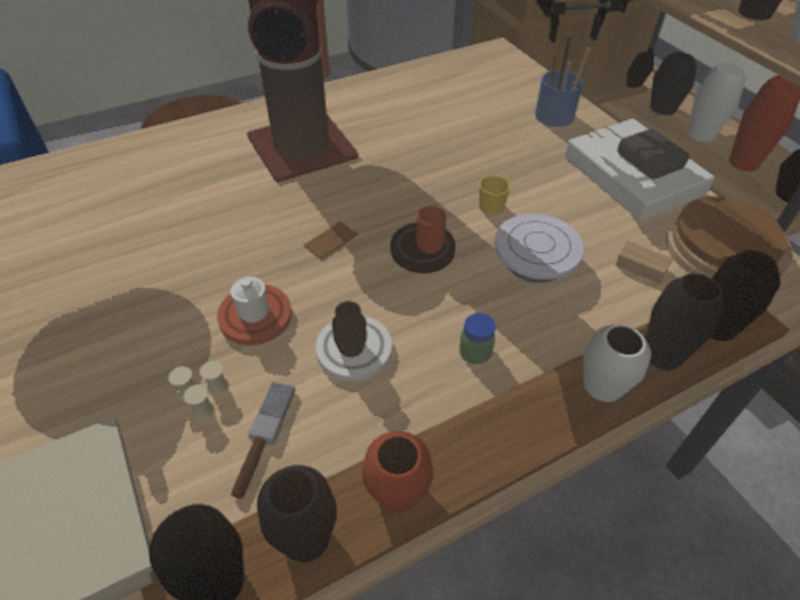

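View pics/side0.png

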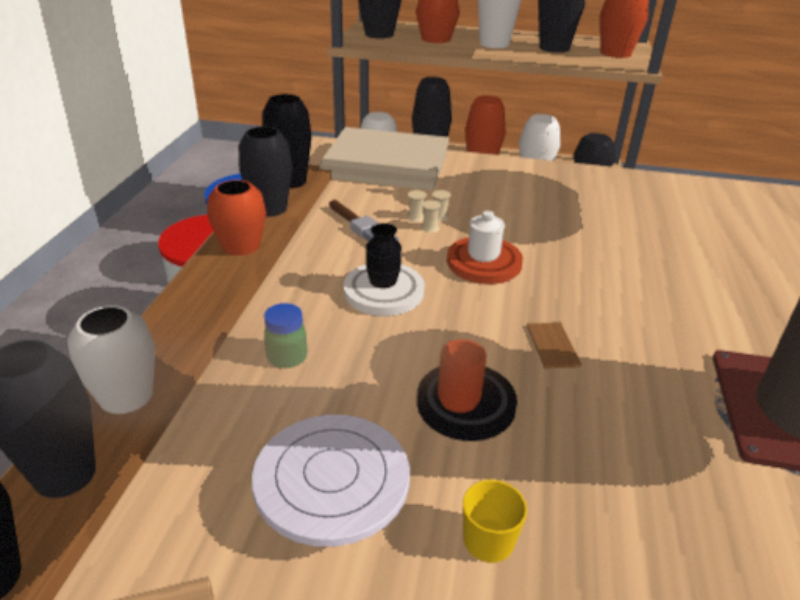

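The scene view (800×600 px) shows the red beaker on the black bat (423,235), the black vase on the white bat (354,340) and the white jar on the red bat (254,310). The wheel is at (539,245), the glaze jar at (478,340) and the water pot at (493,195). The side view agrees. I'll enlarge the bats to read their edges.

```bash
cat > mos.py <<'E'
import cv2,numpy as np
def tile(img,c,w=100,h=75,s=4):
    x0,y0=int(c[0]-w//2),int(c[1]-h//2)
    t=img[y0:y0+h,x0:x0+w]; t=(255*(t/255.)**0.6).astype('uint8')
    t=cv2.resize(t,None,fx=s,fy=s,interpolation=cv2.INTER_CUBIC)
    for k in range(0,w,10): cv2.line(t,(k*s,0),(k*s,4 if k%50 else 12),(0,255,0),1)
    for k in range(0,h,10): cv2.line(t,(0,k*s),(4 if k%50 else 12,k*s),(0,255,0),1)
    cv2.putText(t,f"{x0},{y0}",(14,296),0,.4,(0,255,0),1)
    return t
def mosaic(img,cs): 
    t=[tile(img,c) for c in cs]; return np.vstack([np.hstack(t[:2]),np.hstack(t[2:])])
E
python3 - <<'E'
from cell import cams
from mos import *
C=dict(scene=[(163,190),(227,214),(271,150),(345,157)],side=[(310,157),(246,173),(299,243),(212,300)])
for n in C: cv2.imwrite(f"pics/{n}_mos.png",mosaic(cams.snapshot(n)["pixels"][:,:,::-1],C[n]))
E
```

```text
(no output)
```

View pics/scene_mos.png

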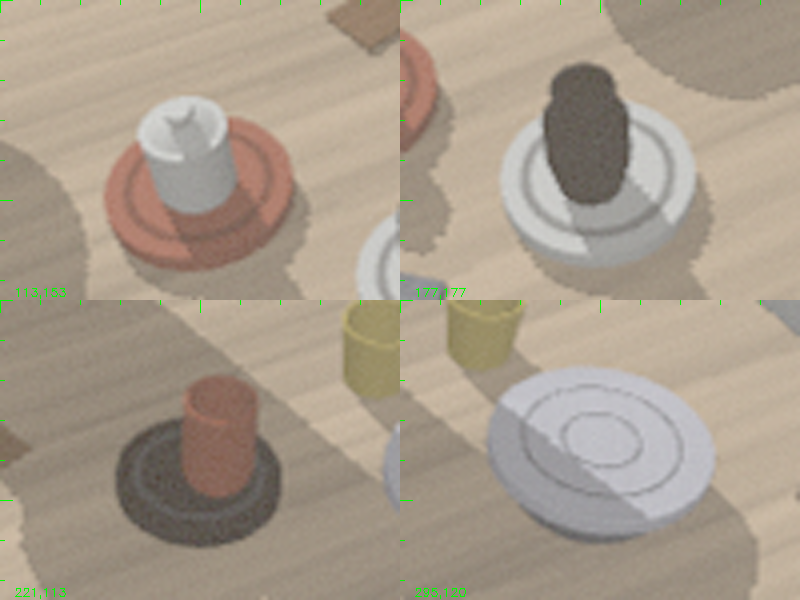

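View pics/side_mos.png

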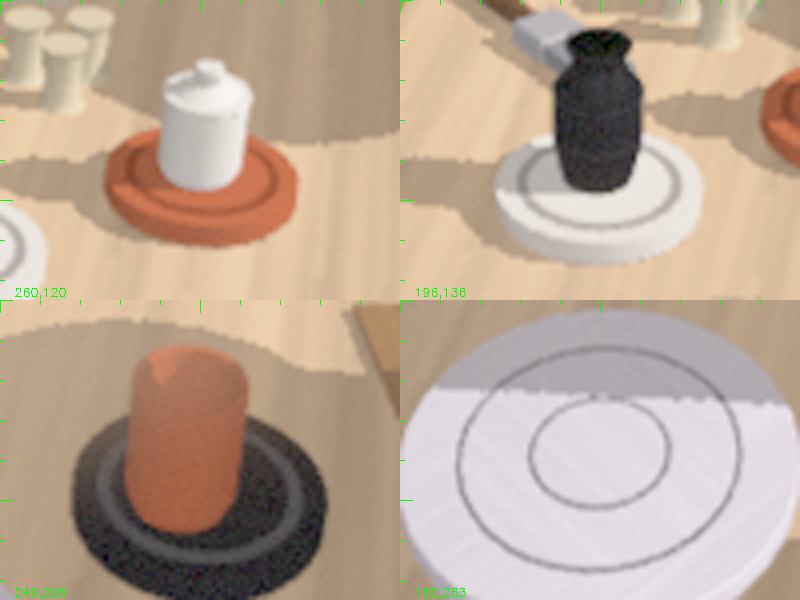

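The rings, wheel circles and pot sides are all readable in the crops. For example, in the scene view the wheel's centre is at native px (345,155), and the red bat's ring runs from about (144,199) to (181,199). I'll fit their centres using both cameras.

```bash
python3 - <<'E'
from cell import cams
import numpy as np, json
from scipy.optimize import least_squares
S={n:cams.snapshot(n) for n in("scene","side")}
def ray(n,p):
    K,V=S[n]["K"],np.array(S[n]["view"]); R,t=V[:3,:3],V[:3,3]
    d=R.T@np.linalg.inv(K)@[p[0],p[1],1]; return -R.T@t,d
def onz(n,p,z): c,d=ray(n,p); return (c+d*(z-c[2])/d[2])[:2]
off=dict(scene=dict(red=(113,153),white=(177,177),black=(221,113),wheel=(295,120)),side=dict(red=(260,120),white=(196,136),black=(249,206),wheel=(162,263)))
nat=lambda n,k,p:(off[n][k][0]+p[0]/4,off[n][k][1]+p[1]/4)
ring=dict(scene=dict(red=[(125,185),(150,225),(190,238),(240,222),(272,185),(262,150)],white=[(123,178),(135,210),(185,236),(235,222),(272,180),(262,145)],black=[(135,172),(160,208),(200,220),(266,175),(150,140)]),
 side=dict(red=[(130,172),(277,175),(203,212),(150,200),(255,200)],white=[(120,183),(281,185),(203,228),(145,213),(260,212)],black=[(97,190),(303,193),(200,262),(120,232),(280,234)]))
out={}
for k in("red","white","black"):
    cs=[]
    for n in S:
        P=np.array([onz(n,nat(n,k,p),18) for p in ring[n][k]])
        f=least_squares(lambda c:np.hypot(*(P-c[:2]).T)-c[2],[*P.mean(0),50]).x
        g=least_squares(lambda c:np.hypot(*(P-c).T)-50,P.mean(0)).x; cs.append(g); print(k,n,f.round(1),g.round(1))
    out[k+"_bat"]=np.mean(cs,0).tolist()
w=[onz("scene",nat("scene","wheel",(201,139)),50),onz("side",nat("side","wheel",(200,153)),50)];print("wheel",np.round(w,1));out["wheel"]=np.mean(w,0).tolist()
for nm,k,a,b in(("white","red",(189,162),(203,140)),("black","white",(187,145),(198,120)),("red","black",(219.5,140),(186,140))):
    A=[];y=[]
    for n,p in(("scene",a),("side",b)):
        c,d=ray(n,nat(n,k,p)); d/=np.linalg.norm(d)
        # vertical plane through ray
        h=np.cross(d,[0,0,1]); h=h[:2]/np.linalg.norm(h); A.append(h);y.append(h@c[:2])
    q=np.linalg.solve(A,y); print(nm,"pot",q.round(1),"off bat",(q-out[k+"_bat"]).round(1)); out[nm+"_pot"]=q.tolist()
json.dump(out,open("pos.json","w"));print({k:(round(float(np.hypot(*v)))) for k,v in out.items()})
def proj(n,p): 
    q=S[n]["K"]@(np.array(S[n]["view"])@[*p,1])[:3]; return q[:2]/q[2]
for nm,p in(("glaze",[(478,355),(286,350)]),("water",[(493,205),(492,545)])):
    print(nm,[onz(n,(np.array(a)*.64),20).round() for n,a in zip(S,p)])
E
```

```text
red scene [ 451.  -266.8   49.9] [ 450.9 -266.8]
red side [ 450.5 -268.3   49.3] [ 450.6 -269.1]
white scene [ 603.  -143.4   49.3] [ 602.3 -143.3]
white side [ 598.8 -143.9   50.1] [ 598.8 -143.7]
black scene [443.2  84.6  51.5] [443.6  83.6]
black side [441.   82.4  52. ] [440.5  84.9]
wheel [[570.5 266.9]
 [568.1 266.5]]
white pot [ 451.4 -270.4] off bat [ 0.6 -2.4]
black pot [ 601.9 -148.3] off bat [ 1.4 -4.8]
red pot [448.5  97.1] off bat [ 6.4 12.8]
{'red_bat': 524, 'white_bat': 617, 'black_bat': 450, 'wheel': 629, 'white_pot': 526, 'black_pot': 620, 'red_pot': 459}
glaze [array([723.,  32.]), array([696.,  52.])]
water [array([411., 271.]), array([389., 299.])]
```

The two cameras agree to about 3 mm, ring radii come out near 50 mm, and the reach is fine. First I'll move the red beaker to the wheel.

```bash
cat > mv.py <<'E'
from cell import arm,cams,ticket
import numpy as np,json,cv2
P={k:np.array(v) for k,v in json.load(open("pos.json")).items()}
H=200.; DZ=dict(red=27,black=33,white=17)   # TCP above the foot when gripping
def quat(p): f=(np.arctan2(p[1],p[0])+np.pi/2)/2; return [float(np.cos(f)),float(np.sin(f)),0.,0.]
def at(p,z): return [float(p[0]),float(p[1]),float(z)]
def pick(c,p,zfoot):
    arm.goto(at(p,H),quat(p)); arm.movel(at(p,zfoot+DZ[c]),vel=120); arm.clamp()
    print(c,"width mm",87*arm.current_gripper_width(),"F",arm.current_gripper_force()); arm.movel(at(p,H),vel=120)
    print(" lifted: width",87*arm.current_gripper_width(),"F",arm.current_gripper_force(),"ft",arm.current_ft_force())
def place(c,p,zfoot):
    arm.movel(at(p,H),vel=200,orientation=quat(p)); arm.movel(at(p,zfoot+DZ[c]+12),vel=120)
    arm.movel(at(p,zfoot+DZ[c]+1),vel=30); arm.wait(.2); print(" down ft",arm.current_ft_force())
    arm.let_go(); arm.wait(.2); arm.movel(at(p,H),vel=120); print(" t",arm.current_time_s())
def snap(name,out):
    cv2.imwrite(out,cv2.resize(cams.snapshot(name)["pixels"][:,:,::-1],(800,600)))
E
python3 - <<'E'
from mv import *
pick("red",P["red_pot"],18); snap("side","pics/lift1.png"); place("red",P["wheel"],50); snap("side","pics/wheel1.png")
E
```

```text
red width mm 54.350694947602555 F 29.86468792289088
 lifted: width 54.32328845913767 F 29.868740360689117 ft [-0.46037482 -0.41104337 -2.77468078]
 down ft [-0.51672988  0.11776656 -1.62682942]
 t 11.075
```

View pics/wheel1.png

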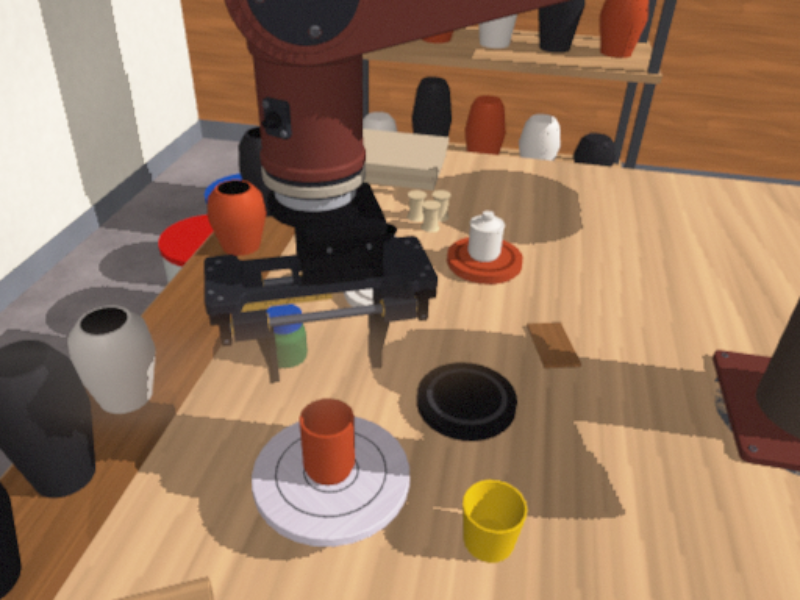

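The beaker stands upright in the middle of the wheel (328,470), the black bat (467,400) is empty, and the bystanders haven't moved. Next come the vase and the jar.

```bash
python3 - <<'E'
from mv import *
pick("black",P["black_pot"],18); place("black",P["black_bat"],18)
pick("white",P["white_pot"],18); snap("side","pics/lift3.png"); place("white",P["white_bat"],18)
snap("scene","pics/after3.png")
E
```

```text
black width mm 55.52813976421842 F 29.998683244921267
 lifted: width 55.32744024037063 F 29.997682746034116 ft [-0.08548062  0.53644227 -3.73060264]
 down ft [ 1.30192208  0.14810523 -3.33361272]
 t 22.0833
white width mm 55.67941014163767 F 29.99953299178742
 lifted: width 55.56948469117548 F 29.9993775668554 ft [-0.14768713 -0.3206916  -2.96642651]
 down ft [ 0.44105755  0.50777474 -2.4835197 ]
 t 32.9833
```

View pics/after3.png

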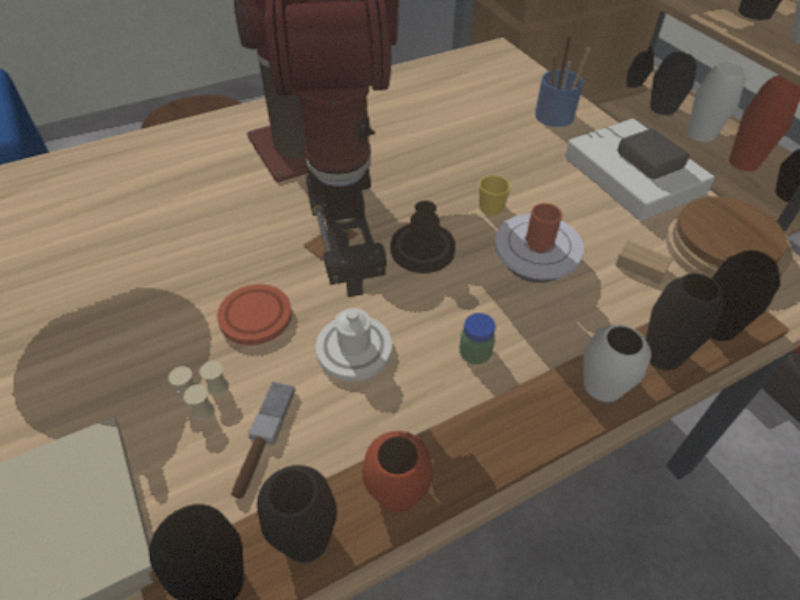

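The vase is on the black bat (423,240), the jar is on the white bat (354,345), and the beaker waits on the wheel (542,235). I'll move the beaker to the red bat, back the arm away and check the centring.

```bash
python3 - <<'E'
from mv import *
from mos import mosaic
pick("red",P["wheel"],50); place("red",P["red_bat"],18)
arm.goto([203.6,590.9,222.5],[.16516,.98627,0,0]); print(arm.current_time_s())
C=dict(scene=[(163,190),(227,214),(271,150),(345,157)],side=[(310,157),(246,173),(299,243),(212,300)])
for n in C: cv2.imwrite(f"pics/{n}_end.png",mosaic(cams.snapshot(n)["pixels"][:,:,::-1],C[n]))
E
```

```text
red width mm 54.20325374981422 F 29.86926143457822
 lifted: width 54.63098286038844 F 29.87493313557934 ft [-0.27810305 -0.63793064 -2.39074776]
 down ft [ 0.74618293 -0.17221234 -1.17247074]
 t 44.9917
48.125
```

View pics/scene_end.png

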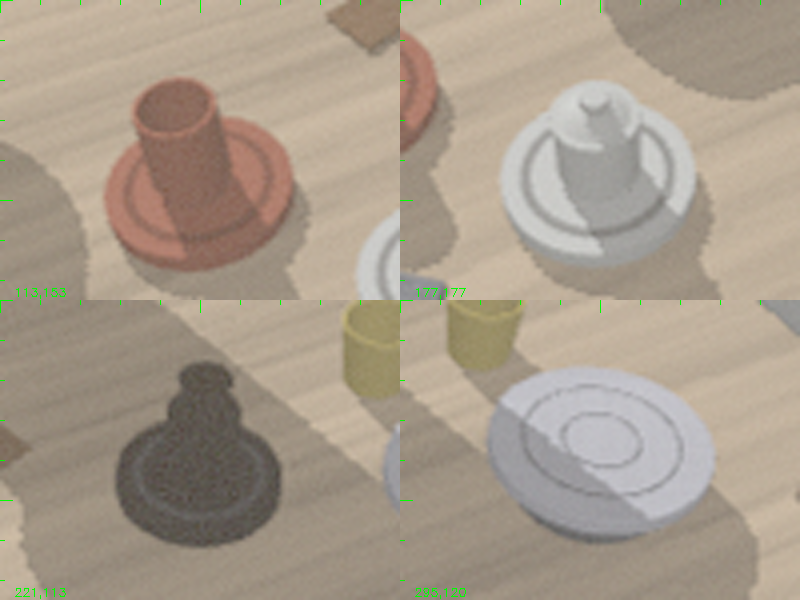

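View pics/side_end.png

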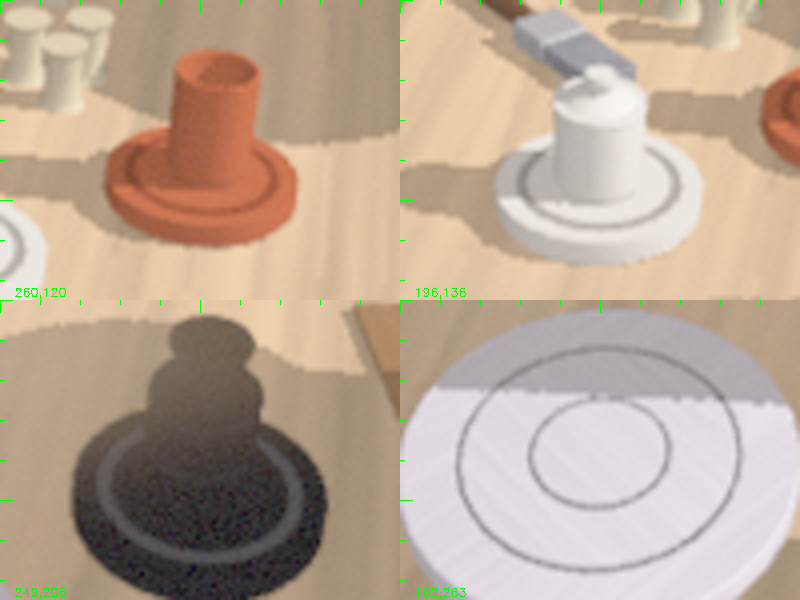

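All three pots stand upright on their own bats. The red beaker looks slightly off, with its axis at side px (313,150) against a ring centre of about (311,162), so I'll compute the offsets.

```bash
python3 - <<'E'
from mv import *
S={n:cams.snapshot(n) for n in("scene","side")}
off=dict(scene=dict(red=(113,153),white=(177,177),black=(221,113)),side=dict(red=(260,120),white=(196,136),black=(249,206)))
for k,a,b in(("red",(183,145),(212.5,120)),("white",(197.5,160),(198,140)),("black",(204,112),(205,105))):
    A=[];y=[]
    for n,p in(("scene",a),("side",b)):
        V=np.array(S[n]["view"]);R=V[:3,:3];c=-R.T@V[:3,3]
        d=R.T@np.linalg.inv(S[n]["K"])@[off[n][k][0]+p[0]/4,off[n][k][1]+p[1]/4,1]
        h=np.cross(d,[0,0,1])[:2];A.append(h);y.append(h@c[:2])
    q=np.linalg.solve(A,y);print(k,q.round(1),(q-P[k+"_bat"]).round(1))
E
```

```text
red [ 446.7 -270.6] [-4.  -2.7]
white [ 600.3 -141.2] [-0.3  2.3]
black [441.7  86.2] [-0.3  1.9]
```

All three are within 5 mm of their bats' centres, and the limit is 15 mm.

```bash
python3 -c "
from cell import ticket; print(ticket.hand_in())"
```

```text
the job is handed in; nothing more can be done
None
```

I handed the job in: each pot stands upright and let go on the bat of its own colour, within about 5 mm of the middle by my camera measurement, with the arm clear at 48 s on the robot's clock; the hand-in returned no verdict.

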